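# Load the soup spoons into the wrapping chute

### The arm

A 6-joint arm with a two-finger parallel gripper is mounted at the origin on the work surface. World frame = base frame: x ahead of the robot, y to its left, z up, the work surface at z = 0. Lengths are in mm, angles in rad, forces in N, time in s.
With the tool pointing down it reaches from about 200 to 875 mm from the base axis. Payload 3.4 kg.
Tool frame: the origin (TCP) lies midway between the tips of the shut fingers; the grasp point (between the pads) lies 19 mm behind it; z points along the fingers, y is the line along which they close (so a half turn about z gives the same grasp; the last joint's range is limited). The gripper opens to 94 mm and grips with 3 to 60 N. Pads are 16 mm wide; open, the fingers measure 119 mm over their backs; the gripper's body (75 mm by 177 mm) begins 78 mm behind the grasp point.
Start: joints at [1.088, 0.276, 1.505, -0, 1.361, -0.121], TCP at [203.546, 537.805, 205.493] pointing down, gripper open.
Joint ranges: [-2.89, 2.89], [-0.75, 2.08], [0.22, 2.7], [-1.18, 4.32], [0.11, 2.71], [-2.7, 2.7]. Speed limits (rad/s): [2.57, 2.57, 3.14, 3.14, 3.14, 3.14].

### API

Orientations are given as [roll, pitch, yaw] about the fixed x, y, z axes, in that order (R = Rz(yaw) Ry(pitch) Rx(roll)).
In Python, from plant import * gives the robot as it stands.
- The arm moves only by the tool send_rows, never from a script. Its argument "targets" is a list that holds one entry, the list of rows, each a list of 7 numbers: the shift along the tool's x, y, z in mm, then the turn, a rotation vector about the tool's x, y, z in degrees, then the opening, from 0 (shut) to 1 (fully open). In form: [[[tx, ty, tz, wx, wy, wz, claw], ...]]. A call has 1 to 8 rows; each row is the pose to reach, as a shift and turn from the pose commanded when the call began, along the tool's axes at that moment; what a row does not reach only later rows make up. A row lasts 1/12 s, in which the tool goes at most 41.7 mm and 7.16 degrees, less where a joint would pass 70% of its speed; a pose out of reach is approached as far as the arm can. A call with a gripper value outside its range is refused whole. The fingers move at their own pace and stop on an object; "squeeze" is the grip in N (left out, the last holds). Time passes only in rows, so rows that repeat a pose let the fingers close. It gives the time, the measured TCP pose, the force, the opening and the grip force at its end, in the units of the state.
- read_state(): the state, without advancing time (a new reading comes with each control period).
- grab_frame(name): name is "side" or "top"; returns a dict with "img" (420x560x3 uint8, blue, green, red), "camera_matrix" (3x3 intrinsics, pixels), "view" (4x4, takes a point from world to camera coordinates). Camera axes: x right, y up, looking along -z (the intrinsics and any distortion apply to the point x, -y, -z); pixel columns grow to the right and rows downward; lengths in mm; the calibration is good to about 2 mm. A picture is of the moment at which its call begins. There is no depth.
- close_job(): hands the job in; it is judged then, once.
The state is a dict: "t": time; "q": joint angles; "joint_vel": joint speeds; "joint_torque": joint torques, N m; "position": TCP position; "ee_rot": TCP orientation; "force": force on the tool from outside, world axes, zero at the start; "ft_torque": the same for the moment, N m; "opening": finger opening in mm; "finger_force": force on a finger pad.
Only numpy, scipy, OpenCV 4.12 (cv2) and the standard library are available. Lean on these libraries where they do the work, as an engineer would, in place of code of your own. Each camera call takes 0.05 s, during which the arm holds its last target. There are 200 camera calls.

### The job

Load the two matching hook-handled porcelain soup spoons into the sloping metal chute, one behind the other. Both must lie the same way up: open side up and bowl end first, bowl pointing downhill to the stop and handle uphill, slid fully home so that the first rests against the stop and the second against the first. They are porcelain: set them into the chute and let them slide, do not drop them from a height. The ladle with the big round bowl and no hook does not belong in the chute: leave it where it lies.

Things in the scene. Friction and masses are not known exactly. Their poses are not given: they have to be found in the camera images.
- spoon_a: White porcelain soup spoon (mm), about 80 g, open side up. Origin: underside level, under mid-handle (pinch there). z up, x along the handle away from the bowl. Oval bowl x -80 to -22, 44 wide, 22 high, flat foot at z 0. Level handle x -22 to 40, 14 wide (y), z 20 to 34, free beneath; at x 30 to 40 a hook turns down to z 0, so it stands level. Any yaw, on the robot's left or centre.
- spoon_b: The second spoon, identical to spoon_a in shape, sizes, origin and axes; it lies elsewhere at any yaw. Either spoon may go in first.
- trough: Fixed aluminium trough of the chute (mm), on the right, low end to the right. Origin: mid-width on the inner floor at the stop's inner face, 36 above the table. x uphill along the floor (25 deg slope), y across, z square to the floor. Floor x 0 to 310, 64 wide, side walls 10 high, stop 26 high. Slippery: a spoon let go slides down by itself. Home, spoon origins are at x 80 and x 200.
- ladle: Bystander to leave alone: white porcelain sauce ladle (mm), 144 long, open side up among the spoons. Round bowl 68 across, 26 high, centre at x -44; flat straight handle along +x, 20 wide, top at z 25, ending at x 66 in a small round disc, no hook. Origin at underside level under the handle near the bowl, z up.

How it is judged:
By the outcome, as a careful person would: the job done as asked, in the order asked, and still so for the second after the job is handed in, with the robot touching nothing.
It also fails if it takes over 72 s, if anything falls off the work surface, if the arm or the gripper's body presses on something with over 40 N, if the wrist force passes 120 N, or if a joint passes its speed limit or range.

## Working session

There is one attempt and no reset: what is moved stays moved. The work goes in short steps, Python scripts to look and compute and a tool call to move; the robot and the scene stay as the last step left them, time stands still between calls to the robot, and variables do not carry over. Pictures are saved under pics/ and viewed, at most 10 in all, crops included, and the job is handed in when it is done.

Besides the shell and the picture viewer there is one more tool, called after "Request:" as name(argument=value, ...), one argument or row to a line, values as JSON. send_rows: Moves the arm, as the interface text tells. Its arguments: {"type":"object","properties":{"targets":{"type":"array","items":{"type":"array","items":{"type":"array","items":{"type":"number"}}}},"squeeze":{"type":"number"}},"required":["targets"]}

```bash
ls; mkdir -p pics
python3 - <<'E'
from plant import *
import cv2,numpy as np
s=read_state();print(s)
for n in("side","top"):
    f=grab_frame(n);cv2.imwrite(f"pics/{n}0.png",f["img"]);print(n,f["camera_matrix"],np.round(f["view"],3).tolist(),[k for k in f])
E
```

```text
pics
{'t': 0.0, 'q': array([ 1.08800712e+00,  2.76566596e-01,  1.50609087e+00, -2.65344299e-06,
        1.36069170e+00, -1.20971018e-01]), 'joint_vel': array([ 0.00167883,  0.00060154, -0.00044826, -0.00056341,  0.00058049,
       -0.00142249]), 'joint_torque': array([-1.34621681e-03, -4.04586482e+01, -2.37229621e+01,  7.04027689e-02,
        3.43475968e-02, -1.23019217e-04]), 'position': array([203.26802763, 537.28258478, 204.63777701]), 'ee_rot': array([-3.13984867e+00, -2.09393815e-04,  2.77977484e+00]), 'force': array([0.12247795, 0.19354623, 0.59999335]), 'ft_torque': array([-0.05036358, -0.0073931 ,  0.00851391]), 'finger_force': 0.0, 'opening': 94.19944687646714}
side [[457.92229161   0.         274.83830972]
 [  0.         457.92229161 211.22707126]
 [  0.           0.           1.        ]] [[-0.99, -0.142, -0.019, 519.388], [0.088, -0.707, 0.702, -139.836], [-0.114, 0.693, 0.712, -1106.545], [0.0, 0.0, 0.0, 1.0]] ['img', 'camera_matrix', 'view']
top [[518.49106657   0.         278.06904548]
 [  0.         518.49106657 204.49658553]
 [  0.           0.           1.        ]] [[0.0, -1.0, 0.002, -59.315], [0.983, 0.0, 0.182, -558.855], [-0.182, 0.002, 0.983, -1272.354], [0.0, 0.0, 0.0, 1.0]] ['img', 'camera_matrix', 'view']
```

View pics/side0.png

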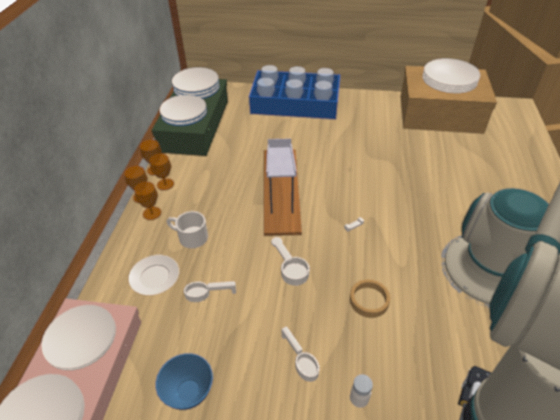

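View pics/top0.png

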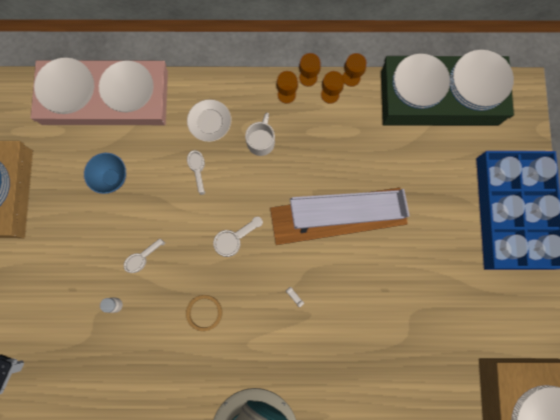

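The top view shows the hooked spoons at about (196,170) and (143,257), the ladle at (230,240), and the trough from (292,212) to the stop at (403,205). In the side view the spoons are at (210,290) and (300,355), the ladle at (292,262), and the trough at (280,160).

```bash
cat > h.py <<'E'
from plant import *
import cv2,numpy as np
D=np.diag([1,-1,-1.])
def cam(f): V=np.array(f["view"]);return np.array(f["camera_matrix"]),D@V[:3,:3],D@V[:3,3]
def ray(f,p):
    K,R,t=cam(f);d=R.T@np.linalg.inv(K)@np.array([p[0],p[1],1.]);return -R.T@t,d
def onz(f,p,z): c,d=ray(f,p);return c+d*(z-c[2])/d[2]
def tri(f,p,g,q):
    A=[];B=[]
    a,d=ray(f,p);b,e=ray(g,q)
    s=np.linalg.lstsq(np.c_[d,-e],b-a,rcond=None)[0]
    P=a+d*s[0];Q=b+e*s[1];return (P+Q)/2,np.linalg.norm(P-Q)
def proj(f,X):
    K,R,t=cam(f);x=K@(R@np.asarray(X,float)+t);return x[:2]/x[2]
def white(f,box,s=45,v=165):
    h=cv2.cvtColor(f["img"],cv2.COLOR_BGR2HSV);m=((h[...,1]<s)&(h[...,2]>v)).astype(np.uint8)
    k=np.zeros_like(m);x0,y0,x1,y1=box;k[y0:y1,x0:x1]=m[y0:y1,x0:x1]
    n,l,st,c=cv2.connectedComponentsWithStats(k);i=1+np.argmax(st[1:,4]);return (l==i)
def ends(m):
    p=np.argwhere(m)[:,::-1].astype(float);c=p.mean(0);u=np.linalg.svd(p-c,full_matrices=False)[2][0]
    a=(p-c)@u;
    if abs(a.max())<abs(a.min()):u=-u;a=-a   # u toward handle (long tail)
    tip=p[a>a.max()-2].mean(0);bt=p[a<a.min()+2].mean(0);return bt,tip,c,u
E
python3 - <<'E'
from h import *
S=grab_frame("side");T=grab_frame("top")
B={"A":((180,145,215,200),(175,275,245,305)),"B":((118,235,170,278),(275,320,325,385)),"L":((208,210,268,262),(265,232,315,288))}
for k,(bt,bs) in B.items():
    mt=white(T,bt);ms=white(S,bs);et=ends(mt);es=ends(ms)
    print(k,mt.sum(),ms.sum())
    for n,i in(("bowl",0),("tip",1)):
        print(n,et[i].round(1),es[i].round(1),*[np.round(x,1) for x in tri(T,et[i],S,es[i])])
    print("onz", onz(T,et[0],20).round(1),onz(T,et[1],30).round(1))
a=cv2.resize(S["img"][120:240,255:310],None,fx=5,fy=5,interpolation=cv2.INTER_CUBIC)
b=cv2.resize(T["img"][180:250,262:417],None,fx=3.3,fy=3.3,interpolation=cv2.INTER_CUBIC)
c=np.zeros((600,800,3),np.uint8);c[:600,:275]=a;c[:b.shape[0],280:280+b.shape[1]]=b
d=cv2.resize(S["img"][275:385,175:330],None,fx=3.3,fy=3.3);c[235:235+d.shape[0],280:280+d.shape[1]]=d[:365]
cv2.imwrite("pics/crop1.png",c)
E
```

```text
A 331 204
bowl [191. 152.] [184.9 289.8] [706.2 171.7  26.8] 2.9
tip [201.2 190.4] [206.  290.8] [637.1 150.1  -2.3] 59.1
onz [706.7 172.7  20. ] [600.2 141.3  30. ]
B 410 373
bowl [125.7 268.1] [315.6 373.9] [397.2 329.4  22.7] 3.8
tip [160.8 241.3] [298.7 354.6] [454.8 258.4 -39.8] 39.5
onz [399.2 330.1  20. ] [466.8 241.   30. ]
L 708 562
bowl [216.9 249.7] [304.3 275.3] [443.2  97.2  29.2] 4.7
tip [259.5 219.2] [274.2 239.2] [526.6 -10.9  20.9] 2.2
onz [446.4  98.1  20. ] [524.1 -11.2  30. ]
```

View pics/crop1.png

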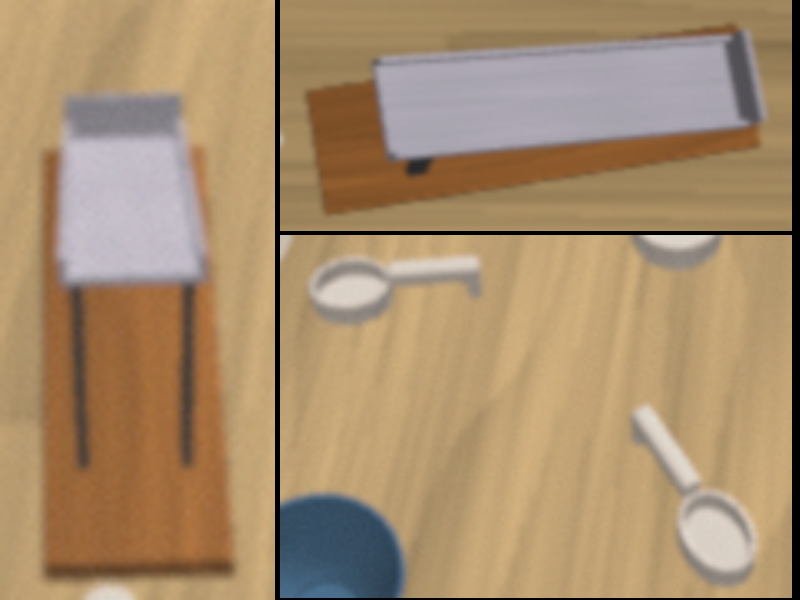

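The crops show both spoons open side up, with hooks at the handle ends: side-view tip tops at about (235,284) and (285,328). The trough's uphill end is at top (291,199)/(295,228) and side (268,176)/(295,176). The floor at the stop is at top (398,193)/(401,217) and side (268.6,147)/(291.4,147).

Run:
```python
from h import *
S=grab_frame("side");T=grab_frame("top")
def pr(n,p,q): print(n,*[np.round(x,1) for x in tri(T,p,S,q)])
pr("up+ floor",(292,200),(268.6,176.4));pr("up- floor",(295,227.5),(294.8,176.4))
pr("st+ floor",(397.8,192.7),(268.6,147));pr("st- floor",(401.2,217),(291.4,147))
pr("st+ top",(402.5,189.5),(268.2,139.3));pr("st- top",(408,217),(291,139.3))
for k,bt,bs in(("A",(180,145,215,200),(175,275,245,305)),("B",(118,235,170,278),(275,320,325,385))):
    for v in(150,130):
        mt=white(T,bt,60,v);ms=white(S,bs,60,v);et=ends(mt);es=ends(ms)
        print(k,v,mt.sum(),ms.sum(),et[0].round(1),et[1].round(1),es[0].round(1),es[1].round(1))
        pr("bowl",et[0],es[0]);pr("tip",et[1],es[1])
        # width profile-based handle axis on plane z=34, bowl rim centre on plane z=22
        p=np.argwhere(mt)[:,::-1].astype(float)
        H=np.array([onz(T,q,34) for q in p]);t=onz(T,et[1],34);w=onz(T,et[0],34)
        d=(t-w)/np.linalg.norm(t-w);a=(t-H)@d;L=np.linalg.norm(t-w)
        h=H[(a>2)&(a<52)][:,:2];vx=cv2.fitLine(h.astype(np.float32),cv2.DIST_L2,0,.01,.01).ravel();b=H[a>62]
        B=np.array([onz(T,q,22) for q in p[a>64]])
        print(" L",L.round(1),"handle axis",vx.round(2),"yaw",np.degrees(np.arctan2(*(vx[:2]*np.sign(vx[:2]@d[:2]))[::-1])).round(1),"bowlC",B.mean(0).round(1),"tip",t.round(1))
```

```text
up+ floor [550.  -91.6 159.2] 0.6
up- floor [485.6 -98.3 160. ] 2.2
st+ floor [ 595.4 -370.8   31.8] 3.1
st- floor [ 528.2 -376.2   34.6] 2.3
st+ top [ 597.8 -377.4   56.1] 1.4
st- top [ 528.2 -389.    53.4] 3.6
A 150 412 460 [193.6 151.1] [201.5 191.5] [184.8 291.6] [234.1 283.7]
bowl [711.5 167.1  12.6] 0.2
tip [598.4 140.8  27.4] 1.5
 L 111.4 handle axis [9.8000e-01 2.1000e-01 6.2192e+02 1.4699e+02] yaw -168.1 bowlC [684.5 160.9  22. ] tip [596.3 139.8  34. ]
A 130 426 632 [193.6 151.1] [201.9 192.7] [185.  292.6] [234.3 285.7]
bowl [712.  167.6   9.4] 0.8
tip [597.8 140.9  19.3] 3.0
 L 114.7 handle axis [9.8000e-01 2.2000e-01 6.1872e+02 1.4619e+02] yaw -167.4 bowlC [683.8 160.6  22. ] tip [593.2 138.7  34. ]
B 150 484 639 [125.8 269.1] [161.7 241.1] [314.6 375.2] [283.6 328.2]
bowl [397.  330.4  17.9] 0.2
tip [469.4 239.5  26.3] 3.1
 L 113.0 handle axis [  0.63  -0.78 451.92 259.96] yaw -51.1 bowlC [411.8 309.1  22. ] tip [466.9 237.8  34. ]
B 130 490 777 [125.8 269.1] [161.8 241. ] [313.7 378.5] [283.6 328.2]
bowl [397.8 333.1   8.5] 0.8
tip [469.5 239.2  25.9] 2.9
 L 113.4 handle axis [  0.62  -0.79 452.31 259.75] yaw -51.8 bowlC [411.8 309.1  22. ] tip [467.2 237.5  34. ]
```

Run:
```python
import plant;print([k for k in dir(plant) if k[0]!='_'])
import numpy as np
from scipy.spatial.transform import Rotation as R
s=plant.read_state();q=s["q"]
M=lambda q1,q23,q4,q5,q6:R.from_euler('ZYZYZ',[q1,q23,q4,q5,q6+np.pi/2])
print((M(q[0],q[1]+q[2],q[3],q[4],q[5]).inv()*R.from_euler('xyz',s["ee_rot"])).as_rotvec())
a=np.radians(98.8);h=np.array([np.cos(a),np.sin(a),0]);c,sn=np.cos(np.radians(25)),np.sin(np.radians(25))
e=h*c+[0,0,sn];n=-h*sn+[0,0,c]
for sg in(1,-1):
  x=sg*e;z=-n;T=R.from_matrix(np.c_[x,np.cross(z,x),z])
  print(sg,T.as_euler('xyz').round(3))
  for q1 in(-18,-32):
    for q23 in(1.3,1.6,1.9,2.2):
      w=(R.from_euler('ZY',[np.radians(q1),q23]).inv()*T).as_euler('ZYZ');print(q1,q23,np.round([w[0],w[1],(w[2]-np.pi/2+np.pi)%(2*np.pi)-np.pi],2))
```

```text
['Unreachable', 'close_job', 'grab_frame', 'read_state']Traceback (most recent call last):
  File "<stdin>", line 6, in <module>
  File "<stdin>", line 5, in <lambda>
  File "scipy/spatial/transform/_rotation.pyx", line 1413, in scipy.spatial.transform._rotation.Rotation.from_euler
ValueError: Expected axis specification to be a non-empty string of upto 3 characters, got ZYZYZ
```

Run:
```python
import plant
import numpy as np
from scipy.spatial.transform import Rotation as R
s=plant.read_state();q=s["q"]
M=lambda q1,q23,q4,q5,q6:R.from_euler('ZY',[q1,q23])*R.from_euler('ZYZ',[q4,q5,q6+np.pi/2])
print((M(q[0],q[1]+q[2],q[3],q[4],q[5]).inv()*R.from_euler('xyz',s["ee_rot"])).as_rotvec())
a=np.radians(98.8);h=np.array([np.cos(a),np.sin(a),0]);c,sn=np.cos(np.radians(25)),np.sin(np.radians(25))
e=h*c+[0,0,sn];n=-h*sn+[0,0,c]
for sg in(1,-1):
  x=sg*e;z=-n;T=R.from_matrix(np.c_[x,np.cross(z,x),z])
  print(sg,T.as_euler('xyz').round(3))
  for q1 in(-18,-32):
    for q23 in(1.3,1.6,1.9,2.2):
      w=(R.from_euler('ZY',[np.radians(q1),q23]).inv()*T).as_euler('ZYZ');print(q1,q23,np.round([w[0],w[1],(w[2]-np.pi/2+np.pi)%(2*np.pi)-np.pi],2))
```

```text
[ 2.26943843e-16  2.26462729e-17 -3.33065399e-16]
1 [ 3.142 -0.436  1.724]
-18 1.3 [ 0.43  2.01 -0.32]
-18 1.6 [ 0.39  1.74 -0.44]
-18 1.9 [ 0.39  1.46 -0.55]
-18 2.2 [ 0.42  1.18 -0.68]
-32 1.3 [ 0.38  2.1  -0.56]
-32 1.6 [ 0.34  1.82 -0.67]
-32 1.9 [ 0.33  1.54 -0.77]
-32 2.2 [ 0.34  1.26 -0.87]
-1 [ 3.142  0.436 -1.417]
-18 1.3 [0.43 2.01 2.83]
-18 1.6 [0.39 1.74 2.7 ]
-18 1.9 [0.39 1.46 2.59]
-18 2.2 [0.42 1.18 2.47]
-32 1.3 [0.38 2.1  2.58]
-32 1.6 [0.34 1.82 2.47]
-32 1.9 [0.33 1.54 2.37]
-32 2.2 [0.34 1.26 2.27]
```

```bash
cat >> h.py <<'E'
from scipy.spatial.transform import Rotation as Ro
def rel(P,rpy,s=None):
    "shift (mm) and turn (deg) in tool axes from present pose"
    s=s or read_state();R0=Ro.from_euler('xyz',s["ee_rot"])
    d=R0.inv().apply(np.array(P)-s["position"]);w=(R0.inv()*Ro.from_euler('xyz',rpy)).as_rotvec(degrees=True)
    print("t",round(s["t"],2),"pos",s["position"].round(1),"rpy",s["ee_rot"].round(3),"shift",d.round(1),"turn",w.round(1),"op",round(s["opening"],1),"q",s["q"].round(2))
A=np.radians(98.8);C25,S25=np.cos(np.radians(25)),np.sin(np.radians(25))
HH=np.array([np.cos(A),np.sin(A),0]);E_=HH*C25+[0,0,S25];N_=-HH*S25+[0,0,C25];O_=np.array([562,-373.5,36.])
def chute(x,z): return O_+E_*x+N_*z
UP=[np.pi,-.436,1.724];DN=[np.pi,.436,-1.417]
E
python3 -c "
from h import *
rel([443,269,110],[np.pi,0,np.radians(128.5)])"
```

```text
t 0.3 pos [203.4 537.6 205.2] rpy [-3.141 -0.     2.78 ] shift [-319.1 -166.4   95.3] turn [-0.   0.  30.8] op 93.6 q [ 1.09  0.28  1.51  0.    1.36 -0.12]
```

Request:
send_rows(
  targets=[
    [[-319,-166,95,0,0,30.8,0.5],[-319,-166,95,0,0,30.8,0.5],[-319,-166,95,0,0,30.8,0.5],[-319,-166,95,0,0,30.8,0.5],[-319,-166,95,0,0,30.8,0.5],[-319,-166,95,0,0,30.8,0.5],[-319,-166,95,0,0,30.8,0.5],[-319,-166,95,0,0,30.8,0.5]],
  ],
  squeeze=30,
)

```text
t: 0.97
position: [419.2, 295.9, 120.1]
ee_rot: [3.141, -0.0, 2.242]
force: [0.9, -0.6, -1.4]
opening: 47.7
finger_force: 0.0
```

```bash
python3 -c "
from h import *
rel([443,269,70],[np.pi,0,np.radians(128.5)])"
```

```text
t 0.97 pos [419.2 295.9 120.1] rpy [ 3.141 -0.     2.242] shift [-35.8   1.8  50.1] turn [ 0. -0. -0.] op 47.7 q [ 0.48  0.25  1.77  0.    1.12 -0.19]
```

Request:
send_rows(
  targets=[
    [[-35,2,50,0,0,0,0.5],[-35,2,50,0,0,0,0.5],[-35,2,50,0,0,0,0.5],[-35,2,50,0,0,0,0.5]],
  ],
)

```text
t: 1.3
position: [441.2, 270.8, 69.8]
ee_rot: [-3.14, -0.001, 2.24]
force: [-0.3, -0.4, 0.4]
opening: 46.9
finger_force: 0.0
```

Run:
```python
from h import *
rel([443,269,11],[np.pi,0,np.radians(128.5)])
S=grab_frame("side");T=grab_frame("top")
for f,n in((S,"S"),(T,"T")): print(n,proj(f,read_state()["position"]))
def crop(f,X):
    u,v=proj(f,X).astype(int);return cv2.resize(f["img"][v-50:v+50,u-50:u+50],(400,400),interpolation=cv2.INTER_CUBIC)
cv2.imwrite("pics/c2.png",np.hstack([crop(S,[443,269,40]),crop(T,[443,269,40])]))
```

```text
t 1.3 pos [441.2 270.8  69.8] rpy [-3.14e+00 -1.00e-03  2.24e+00] shift [-2.6  0.4 58.8] turn [-0.1 -0.1 -0.1] op 46.9 q [ 0.42  0.31  1.83  0.    1.01 -0.25]
S [295.79588605 332.77370129]
T [143.97812317 249.50532885]
```

View pics/c2.png

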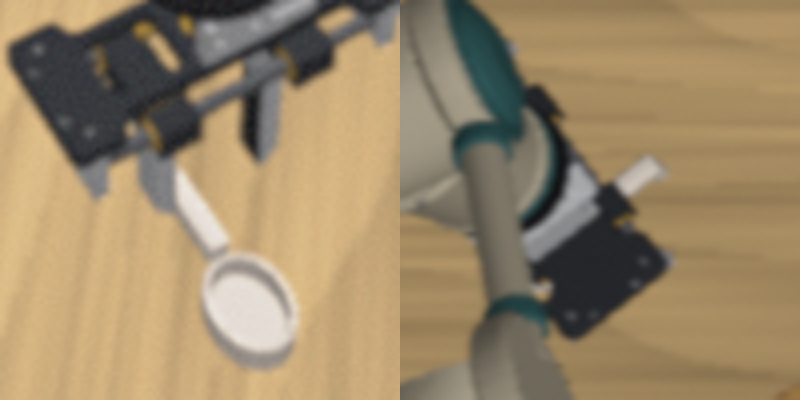

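The gripper is lined up with B's handle. In the side crop the fingers straddle it at (160,190) and (262,150), and in the top crop the handle sticks out along the tool axis. I'll descend, grip and lift.

Request:
send_rows(
  targets=[
    [[-2,0,59,0,0,0,0.5],[-2,0,59,0,0,0,0.5],[-2,0,59,0,0,0,0.5],[-2,0,59,0,0,0,0],[-2,0,59,0,0,0,0],[-2,0,59,0,0,0,0],[-2,0,59,0,0,0,0],[-2,0,59,0,0,0,0]],
  ],
)

```text
t: 2.07
position: [443.8, 270.4, 12.6]
ee_rot: [3.139, 0.001, 2.242]
force: [0.6, 0.3, 0.8]
opening: 17.4
finger_force: 0.2
```

Request:
send_rows(
  targets=[
    [[0,0,0,0,0,0,0],[0,0,-5,0,0,0,0],[0,0,-15,0,0,0,0],[0,0,-30,0,0,0,0],[0,0,-60,0,0,0,0],[0,0,-60,0,0,0,0]],
  ],
)

```text
t: 2.57
position: [446.1, 271.2, 76.2]
ee_rot: [3.133, 0.002, 2.242]
force: [0.4, 0.2, 0.2]
opening: 13.8
finger_force: 29.9
```

Run:
```python
from h import *
s=read_state();print(s["opening"],s["finger_force"])
rel([500,0,260],[np.pi,0,-1.417])
for x,z in((100,11),(100,40),(100,110)):print(chute(x,z))
S=grab_frame("side");u,v=proj(S,[443,269,90]).astype(int)
cv2.imwrite("pics/c3.png",cv2.resize(S["img"][v-55:v+65,u-60:u+60],(480,480)))
```

```text
13.772313290705991 29.897129237651825
t 2.57 pos [446.1 271.2  76.2] rpy [3.133e+00 2.000e-03 2.242e+00] shift [-246.3 -124.9 -184.3] turn [   0.     0.7 -150.3] op 13.8 q [ 0.41  0.3   1.82  0.    1.01 -0.26]
[ 548.84597522 -288.53016922   88.23121183]
[ 550.72095885 -300.64182668  114.51413766]
[ 555.24678143 -329.87686194  177.95568275]
```

View pics/c3.png

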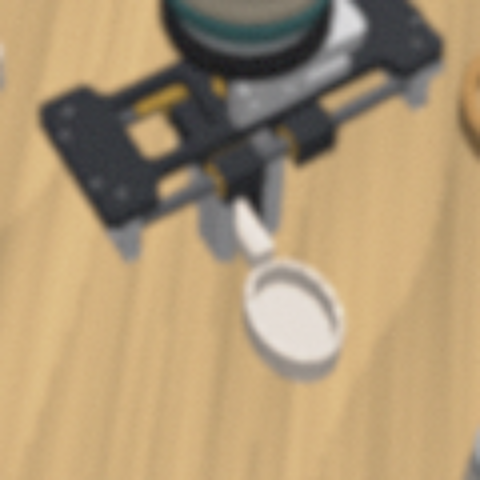

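B is held level by the handle (bowl at (290,315) in the crop), with the opening at 13.8 mm. I'll lift and turn it the long way round.

Request:
send_rows(
  targets=[
    [[0,0,-60,0,0,7,0],[0,0,-90,0,0,14,0],[0,0,-120,0,0,21,0],[0,0,-150,0,0,28,0],[0,0,-180,0,0,35,0],[0,0,-180,0,0,42,0],[0,0,-180,0,0,49,0],[0,0,-180,0,0,56,0]],
  ],
)

```text
t: 3.28
position: [442.5, 269.5, 251.2]
ee_rot: [-3.141, 0.0, 1.259]
force: [0.4, -0.8, -0.2]
opening: 13.5
finger_force: 29.9
```

Run:
```python
from h import *
s=read_state();rel([510,50,260],[np.pi,0,s["ee_rot"][2]-1])
```

```text
t 3.28 pos [442.5 269.5 251.2] rpy [-3.141  0.     1.259] shift [-188.1  131.7   -8.8] turn [-0.   0.  57.3] op 13.5 q [ 0.41  0.17  1.54 -0.    1.44  0.72]
```

Request:
send_rows(
  targets=[
    [[-24,16,-1,0,0,7,0],[-48,33,-2,0,0,14,0],[-72,50,-3,0,0,21,0],[-96,66,-4,0,0,28,0],[-120,83,-5,0,0,35,0],[-144,100,-6,0,0,42,0],[-168,116,-7,0,0,49,0],[-188,132,-8,0,0,56,0]],
  ],
)

```text
t: 3.95
position: [511.4, 48.9, 258.4]
ee_rot: [-3.141, 0.002, 0.281]
force: [0.2, -1.1, -0.9]
opening: 13.7
finger_force: 29.9
```

Run:
```python
from h import *
s=read_state();rel([540,-180,270],[np.pi,0,s["ee_rot"][2]-1])
```

```text
t 3.95 pos [511.4  48.9 258.4] rpy [-3.141e+00  2.000e-03  2.810e-01] shift [-35.9 227.8 -11.7] turn [ 0.   0.1 57.3] op 13.7 q [-0.04  0.16  1.53 -0.    1.45  1.25]
```

Request:
send_rows(
  targets=[
    [[-4,28,-1,0,0,7,0],[-9,57,-3,0,0,14,0],[-13,85,-4,0,0,21,0],[-18,114,-6,0,0,28,0],[-22,142,-7,0,0,35,0],[-27,171,-9,0,0,42,0],[-31,200,-10,0,0,49,0],[-36,228,-12,0,0,56,0]],
  ],
)

```text
t: 4.62
position: [541.6, -179.4, 270.0]
ee_rot: [3.141, 0.003, -0.696]
force: [-0.0, 0.5, -0.7]
opening: 13.8
finger_force: 29.9
```

Run:
```python
from h import *
P=chute(105,120);print(P);rel(P,DN)
```

```text
[ 555.20006624 -329.57510016  189.13185193]
t 4.62 pos [ 541.6 -179.4  270. ] rpy [ 3.141e+00  3.000e-03 -6.960e-01] shift [107.  106.4  80.7] turn [  9.1 -23.8  40.6] op 13.8 q [-0.44  0.24  1.39  0.    1.51  1.83]
```

Request:
send_rows(
  targets=[
    [[18,18,0,1.3,-3.4,5.8,0],[36,35,10,2.6,-6.8,11.6,0],[54,53,25,3.9,-10.2,17.4,0],[72,71,40,5.2,-13.6,23.2,0],[90,89,60,6.5,-17,29,0],[107,106,80,7.8,-20.4,34.8,0],[107,106,80,9.1,-23.8,40.6,0],[107,106,80,9.1,-23.8,40.6,0]],
  ],
)

```text
t: 5.28
position: [555.0, -331.3, 185.5]
ee_rot: [3.136, 0.443, -1.42]
force: [-0.0, -0.0, -0.8]
opening: 13.5
finger_force: 29.9
```

Run:
```python
from h import *
P=chute(105,60);print(P);rel(P,DN)
```

```text
[ 551.32078975 -304.51649851  134.7533847 ]
t 5.28 pos [ 555.  -331.3  185.5] rpy [ 3.136  0.443 -1.42 ] shift [-2.7 -0.7 57.4] turn [ 0.2  0.4 -0.2] op 13.5 q [-0.8   0.6   1.12  0.25  1.79  2.2 ]
```

Request:
send_rows(
  targets=[
    [[-1,0,20,0,0,0,0],[-2,-1,40,0,0,0,0],[-3,-1,57,0,0.4,0,0],[-3,-1,57,0,0.4,0,0],[-3,-1,57,0,0.4,0,0]],
  ],
)

```text
t: 5.7
position: [554.0, -299.7, 141.5]
ee_rot: [-3.139, 0.428, -1.406]
force: [0.0, -0.4, -0.9]
opening: 13.8
finger_force: 29.9
```

Run:
```python
from h import *
P=chute(105,12);rel(P,DN)
s=read_state();S=grab_frame("side");T=grab_frame("top")
for f in(S,T):print([proj(f,X).round(1).tolist() for X in (s["position"],chute(0,0),chute(310,0))])
def crop(f,X):
    u,v=proj(f,X).astype(int);return cv2.resize(f["img"][v-50:v+50,u-50:u+50],(400,400),interpolation=cv2.INTER_CUBIC),(u,v)
a,b=crop(S,s["position"]),crop(T,s["position"]);print(a[1],b[1])
cv2.imwrite("pics/c4.png",np.hstack([a[0],b[0]]))
```

```text
t 5.7 pos [ 554.  -299.7  141.5] rpy [-3.139  0.428 -1.406] shift [ 6.3  3.4 52.3] turn [ 0.1 -0.4  0.6] op 13.8 q [-0.76  0.58  1.25  0.25  1.66  2.19]
[[278.8, 132.2], [280.0, 146.3], [281.5, 173.9]]
[[379.2, 199.7], [399.7, 204.4], [294.0, 212.3]]
(np.int64(278), np.int64(132)) (np.int64(379), np.int64(199))
```

View pics/c4.png

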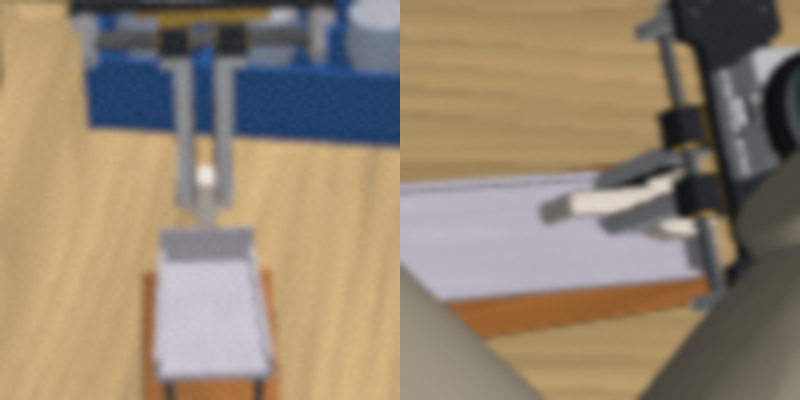

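Run:
```python
from h import *
s=read_state();T=grab_frame("top");S=grab_frame("side");R=Ro.from_euler('xyz',s["ee_rot"])
# spoon point (x,y,z in spoon frame) -> world; spoon x=-tool x, z=-tool z, origin at TCP + ~11 along tool z
W=lambda x,y,z:s["position"]+R.apply([-x,y,11-z])
for f,n in((T,"T"),(S,"S")):print(n,"tip",proj(f,W(40,0,34)).round(1),"mid",proj(f,W(5,0,34)).round(1),"bowl",proj(f,W(-51,0,22)).round(1),proj(f,W(-80,0,20)).round(1))
h=cv2.cvtColor(T["img"],cv2.COLOR_BGR2HSV)
for y in range(186,212,2):print(y,' '.join(f"{h[y,x,0]:3d}/{h[y,x,1]:2d}/{h[y,x,2]:3d}" for x in range(360,384,2)))
```

```text
T tip [371.7 198. ] mid [384.  197.1] bowl [399.9 196.7] [408.9 196.2]
S tip [278.7 126. ] mid [278.5 123.6] bowl [278.2 124.3] [278.  123.2]
186  18/107/171  18/107/170  18/107/170  18/107/170  18/107/170  18/106/169  18/105/170  18/106/169  18/106/169  18/106/169  18/106/169  18/107/169
188  18/106/174  18/107/174  19/106/173  18/106/173  18/106/173  19/105/172  18/106/173  18/107/172  18/107/172  18/107/172  18/106/171  18/105/170
190  18/105/160  18/106/161  18/106/161  18/106/161  18/106/161  18/106/157  18/106/152  18/109/155  17/111/147  16/115/138  16/114/130  15/85/117
192  16/65/162  15/58/163  14/51/164  13/41/160  10/41/162   7/36/163   0/24/162 170/19/165 159/15/166 177/17/135   5/16/ 98 120/ 5/ 94
194 133/14/164 135/15/166 135/16/163 135/16/161 132/16/158 132/16/164 135/15/166 134/16/171 132/16/162 128/ 9/114 110/ 8/ 94 120/ 6/ 90
196 133/17/184 133/16/187 133/16/188 133/16/190 133/16/190 135/14/180 150/ 9/169 160/ 9/174 175/ 9/169  12/17/150  14/22/151  16/24/159
198 133/16/190 133/16/190 134/15/185 138/15/170 162/ 9/138  12/21/122  17/25/186  14/25/216  15/26/218  16/25/218  16/24/219  16/24/219
200 131/15/188 134/15/185 150/ 9/145  10/20/113  15/24/107  14/25/114  15/25/182  16/24/220  17/23/221  17/23/222  17/23/221  16/24/219
202 133/16/189 134/15/186 155/11/142  14/26/108  15/28/110  14/24/117  13/20/154  12/19/176  11/16/175  10/18/167  11/18/158  15/20/127
204 133/16/190 133/16/189 137/13/171   0/11/134 170/10/149 146/11/170 136/15/185 135/16/188 135/16/189 135/13/153 120/ 8/101 105/ 5/ 93
206 133/16/191 133/16/191 134/17/191 135/16/187 135/16/189 135/16/190 134/15/190 133/16/191 134/17/191 135/17/184 130/11/136 120/ 7/107
208 135/16/189 133/16/189 133/16/189 131/15/189 133/16/190 133/16/190 135/16/191 133/16/192 133/16/192 135/16/191 134/18/188 134/15/182
210 130/16/188 131/15/187 131/15/188 133/16/189 133/16/189 131/15/189 133/16/190 133/16/191 132/17/192 134/17/192 134/17/192 133/16/192
```

The top crop's handle tip at (371,199) is within 1.5 px of the prediction, so B is aligned with the chute. I'll lower it slowly.

Request:
send_rows(
  targets=[
    [[6,2,20,0,0,0.5,0],[6,2,36,0,0,0.5,0],[6,2,42,0,0,0.5,0],[6,2,44,0,0,0.5,0],[6,2,46,0,0,0.5,0],[6,2,46,0,0,0.5,0]],
  ],
)

```text
t: 6.4
position: [550.5, -288.7, 97.1]
ee_rot: [3.141, 0.427, -1.419]
force: [-0.6, -1.0, -0.7]
opening: 13.7
finger_force: 29.9
```

Run:
```python
from h import *
for x in range(3):
  s=read_state();print(s["force"].round(1),N_@(s["position"]-O_),E_@(s["position"]-O_));grab_frame("top")
rel(chute(105,12),DN)
```

```text
[-0.6 -1.  -0.7] 19.24717092361982 103.41372923440747
[ 0.7  0.1 -0.8] 19.46272492686545 103.36591541635089
[ 0.1 -0.1 -1.1] 19.510984047340273 103.35540362239577
t 6.55 pos [ 550.5 -288.8   97.3] rpy [ 3.141  0.427 -1.419] shift [-1.7  1.6  7.4] turn [-0.  -0.5 -0.1] op 13.9 q [-0.76  0.6   1.34  0.26  1.56  2.18]
```

Request:
send_rows(
  targets=[
    [[0,1,2,0,-0.5,0,0],[0,1,4,0,-0.5,0,0],[0,1,5,0,-0.5,0,0],[0,1,5,0,-0.5,0,0]],
  ],
)

```text
t: 6.88
position: [548.5, -286.1, 91.7]
ee_rot: [3.14, 0.438, -1.419]
force: [-0.7, 0.7, -0.8]
opening: 13.7
finger_force: 29.9
```

Request:
send_rows(
  targets=[
    [[0,0,1,0,0,0,0],[0,0,1.5,0,0,0,0],[0,0,1.5,0,0,0,0]],
  ],
)

```text
t: 7.13
position: [548.6, -285.6, 90.5]
ee_rot: [3.14, 0.437, -1.419]
force: [-0.3, -0.3, -1.0]
opening: 13.9
finger_force: 29.9
```

Run:
```python
from h import *
for x in range(2):
  s=read_state();print(s["force"].round(1),N_@(s["position"]-O_),E_@(s["position"]-O_));grab_frame("top")
```

```text
[-0.3 -0.3 -1. ] 11.827017857352613 103.654818535901
[-0.2  0.  -1.4] 11.911034095568857 103.61825008087034
```

Request:
send_rows(
  targets=[
    [[0,0,0.8,0,0,0,0],[0,0,1.5,0,0,0,0],[0,0,1.5,0,0,0,0]],
  ],
)

```text
t: 7.48
position: [548.6, -285.1, 89.4]
ee_rot: [3.14, 0.437, -1.419]
force: [-0.3, -0.0, -0.1]
opening: 13.7
finger_force: 29.9
```

Request:
send_rows(
  targets=[
    [[0,0,0.5,0,0,0,0],[0,0,1,0,0,0,0],[0,0,1,0,0,0,0]],
  ],
)

```text
t: 7.73
position: [548.7, -285.1, 89.3]
ee_rot: [3.141, 0.436, -1.419]
force: [-0.8, -1.6, 4.5]
opening: 13.8
finger_force: 29.9
```

Request:
send_rows(
  targets=[
    [[0,0,0.5,0,0,0,0],[0,0,1,0,0,0,0],[0,0,1,0,0,0,0]],
  ],
)

```text
t: 7.98
position: [548.7, -285.1, 89.2]
ee_rot: [3.141, 0.435, -1.419]
force: [-1.3, -2.4, 8.7]
opening: 13.4
finger_force: 29.9
```

Contact is felt at 8.7 N. I'll ease off and open just enough to let it slide.

Request:
send_rows(
  targets=[
    [[0,0,-1.5,0,0,0,0],[0,0,-1.5,0,0,0,0.32],[0,0,-1.5,0,0,0,0.32],[0,0,-1.5,0,0,0,0.32],[0,0,-1.5,0,0,0,0.32],[0,0,-1.5,0,0,0,0.32],[0,0,-1.5,0,0,0,0.32]],
  ],
)

```text
t: 8.57
position: [548.5, -284.7, 88.6]
ee_rot: [3.14, 0.438, -1.419]
force: [0.5, -0.6, 0.1]
opening: 30.0
finger_force: 0.0
```

Request:
send_rows(
  targets=[
    [[0,0,-15,0,0,0,0.32],[0,0,-40,0,0,0,0.32],[0,0,-75,0,0,0,0.32],[0,0,-110,0,0,0,0.4],[0,0,-150,0,0,0,0.5],[0,0,-150,0,0,0,0.5]],
  ],
)

```text
t: 9.07
position: [560.6, -352.1, 231.2]
ee_rot: [-3.134, 0.426, -1.417]
force: [0.4, -0.2, 0.5]
opening: 45.5
finger_force: 0.0
```

Run:
```python
from h import *
S=grab_frame("side");T=grab_frame("top")
rel([540,-100,270],[np.pi,0,-1.417])
for f in(S,T):print([proj(f,X).round(1).tolist() for X in (chute(0,20),chute(28,22),chute(120,34),chute(110,34))])
a=cv2.resize(S["img"][115:185,245:315],(400,400),interpolation=cv2.INTER_CUBIC);b=cv2.resize(T["img"][170:240,345:415],(400,400),interpolation=cv2.INTER_CUBIC)
cv2.imwrite("pics/c5.png",np.hstack([a,b]))
```

```text
t 9.17 pos [ 558.9 -348.7  225.9] rpy [-3.141  0.434 -1.419] shift [-244.2  -18.9   64.6] turn [-0.1 24.9 -0.1] op 46.4 q [-0.81  0.6   1.01  0.26  1.88  2.22]
[[279.8, 139.8], [279.9, 141.1], [280.3, 143.6], [280.2, 142.8]]
[[404.6, 202.6], [396.4, 203.1], [369.3, 204.2], [372.7, 203.9]]
```

View pics/c5.png

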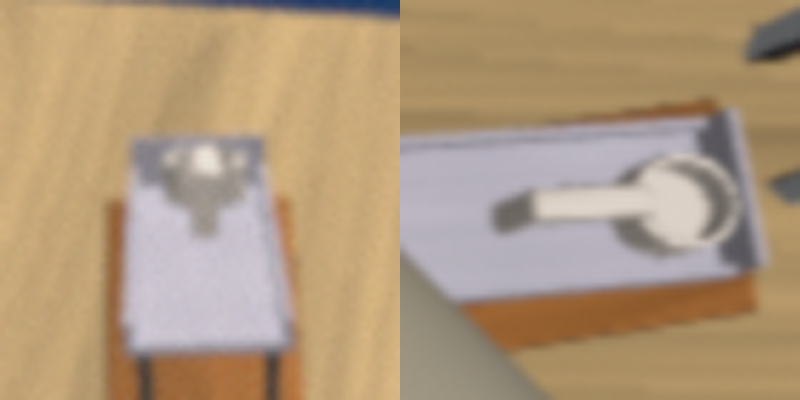

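B is home: its bowl touches the stop, open side up, handle uphill and straight (handle tip at top pixel ~(368,205), expected (369,204)). Next I'll unwind the wrist and go to spoon A.

Request:
send_rows(
  targets=[
    [[-20,-2,-15,0,4,0,0.5],[-50,-5,-20,0,8,0,0.5],[-85,-8,-5,0,12,0,0.5],[-120,-11,10,0,16,0,0.5],[-155,-14,25,0,20,0,0.5],[-190,-17,40,0,24.9,0,0.5],[-225,-18,55,0,24.9,0,0.5],[-244,-19,65,0,24.9,0,0.5]],
  ],
)

```text
t: 9.83
position: [536.6, -92.9, 268.4]
ee_rot: [3.138, 0.005, -1.413]
force: [0.6, -1.0, 0.3]
opening: 47.0
finger_force: 0.0
```

Run:
```python
from h import *
s=read_state();rel([580,60,240],[np.pi,0,s["ee_rot"][2]+1])
```

```text
t 9.83 pos [536.6 -92.9 268.4] rpy [ 3.138  0.005 -1.413] shift [-144.1  -66.9   28.9] turn [  0.    0.4 -57.3] op 47.0 q [-0.3   0.2   1.45  0.    1.49  2.68]
```

Request:
send_rows(
  targets=[
    [[-20,-9,4,0,0,-7,0.5],[-40,-18,8,0,0,-14,0.5],[-60,-28,12,0,0,-21,0.5],[-80,-37,16,0,0,-28,0.5],[-100,-46,20,0,0,-35,0.5],[-120,-56,24,0,0,-42,0.5],[-140,-65,28,0,0,-49,0.5],[-144,-67,29,0,0,-56,0.5]],
  ],
)

```text
t: 10.5
position: [582.2, 57.3, 237.2]
ee_rot: [-3.14, 0.008, -0.432]
force: [-0.2, 0.2, 0.2]
opening: 47.2
finger_force: 0.0
```

Run:
```python
from h import *
s=read_state();rel([635,149,200],[np.pi,0,s["ee_rot"][2]+1])
```

```text
t 10.5 pos [582.2  57.3 237.2] rpy [-3.14   0.008 -0.432] shift [   9.9 -105.3   37.3] turn [ -0.3   0.4 -57.3] op 47.2 q [-0.02  0.28  1.42  0.    1.45  1.98]
```

Request:
send_rows(
  targets=[
    [[2,-20,7,0,0.4,-7,0.5],[4,-40,14,0,0.4,-14,0.5],[6,-60,21,0,0.4,-21,0.5],[8,-80,28,0,0.4,-28,0.5],[10,-105,37,0,0.4,-35,0.5],[10,-105,37,0,0.4,-42,0.5],[10,-105,37,0,0.4,-49,0.5],[10,-105,37,0,0.4,-56,0.5]],
  ],
)

```text
t: 11.17
position: [635.6, 145.3, 200.5]
ee_rot: [-3.139, -0.001, 0.544]
force: [0.4, -0.8, -0.3]
opening: 47.1
finger_force: 0.0
```

Request:
send_rows(
  targets=[
    [[0,0,10,0,0,-7,0.5],[0,0,20,0,0,-14,0.5],[0,0,30,0,0,-21,0.5],[0,0,40,0,0,-28,0.5],[0,0,50,0,0,-35,0.5],[0,0,60,0,0,-42,0.5],[0,0,60,0,0,-49,0.5],[0,0,60,0,0,-56,0.5]],
  ],
)

```text
t: 11.83
position: [635.1, 144.7, 140.1]
ee_rot: [-3.14, -0.002, 1.52]
force: [-0.7, 0.0, -0.5]
opening: 47.2
finger_force: 0.0
```

Request:
send_rows(
  targets=[
    [[0,0,0,0,0,-7,0.5],[0,0,0,0,0,-14,0.5],[0,0,0,0,0,-21,0.5],[0,0,0,0,0,-28,0.5],[0,0,0,0,0,-35,0.5],[0,0,0,0,0,-42,0.5],[0,0,0,0,0,-49,0.5],[0,0,0,0,0,-56,0.5]],
  ],
)

```text
t: 12.5
position: [635.6, 144.7, 141.2]
ee_rot: [3.14, -0.001, 2.498]
force: [-0.4, 1.1, 0.4]
opening: 46.9
finger_force: 0.0
```

Run:
```python
from h import *
rel([634,149,75],[np.pi,0,np.radians(-167)])
```

```text
t 12.5 pos [635.6 144.7 141.2] rpy [ 3.140e+00 -1.000e-03  2.498e+00] shift [ 3.8  2.3 66.2] turn [  0.1  -0.  -49.9] op 46.9 q [ 0.12  0.43  1.43  0.    1.28 -0.81]
```

Request:
send_rows(
  targets=[
    [[4,2,10,0,0,-7,0.5],[4,2,20,0,0,-14,0.5],[4,2,30,0,0,-21,0.5],[4,2,40,0,0,-28,0.5],[4,2,50,0,0,-35,0.5],[4,2,66,0,0,-42,0.5],[4,2,66,0,0,-49,0.5],[4,2,66,0,0,-49.9,0.5]],
  ],
)

```text
t: 13.17
position: [633.1, 148.7, 74.3]
ee_rot: [3.139, -0.001, -2.918]
force: [0.4, -0.3, 1.3]
opening: 47.2
finger_force: 0.0
```

Run:
```python
from h import *
rel([634,149,12],[np.pi,0,np.radians(-167)])
S=grab_frame("side");T=grab_frame("top")
for f in(S,T):print(proj(f,[634,149,40]))
def crop(f,X):
    u,v=proj(f,X).astype(int);return cv2.resize(f["img"][v-50:v+50,u-50:u+50],(400,400),interpolation=cv2.INTER_CUBIC)
cv2.imwrite("pics/c6.png",np.hstack([crop(S,[634,149,40]),crop(T,[634,149,40])]))
```

```text
t 13.17 pos [633.1 148.7  74.3] rpy [ 3.139e+00 -1.000e-03 -2.918e+00] shift [-1.  -0.1 62.3] turn [ 0.1 -0.1 -0.2] op 47.2 q [ 0.12  0.48  1.52  0.    1.14 -1.67]
[217.96331499 281.7883882 ]
[198.0025456 176.8267926]
```

View pics/c6.png

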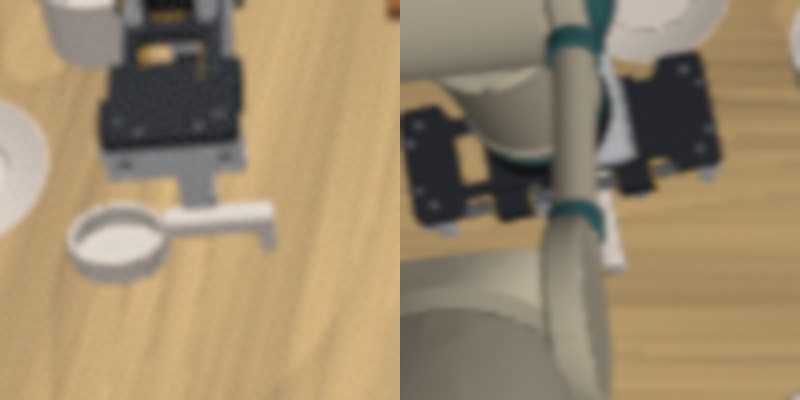

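The fingers straddle A's handle near its middle: the side-crop finger is at x≈197 and the handle spans 165–275. I'll grip it.

Request:
send_rows(
  targets=[
    [[-1,0,40,0,0,0,0.5],[-1,0,62,0,0,0,0.5],[-1,0,62,0,0,0,0.5],[-1,0,62,0,0,0,0],[-1,0,62,0,0,0,0],[-1,0,62,0,0,0,0],[-1,0,62,0,0,0,0],[-1,0,62,0,0,0,0]],
  ],
)

```text
t: 13.93
position: [638.5, 149.3, 17.0]
ee_rot: [3.14, 0.008, -2.922]
force: [-0.7, 2.3, 1.3]
opening: 17.0
finger_force: 0.4
```

Request:
send_rows(
  targets=[
    [[0,0,0,0,0,0,0],[0,0,0,0,0,0,0],[0,0,-5,0,0,0,0],[0,0,-15,0,0,0,0],[0,0,-40,0,0,0,0],[0,0,-80,0,0,0,0],[0,0,-120,0,0,0,0],[0,0,-160,0,0,0,0]],
  ],
)

```text
t: 14.6
position: [636.0, 148.3, 177.2]
ee_rot: [3.14, 0.004, -2.921]
force: [1.3, 0.8, -1.4]
opening: 13.4
finger_force: 29.9
```

Run:
```python
from h import *
s=read_state();rel([580,0,270],[np.pi,0,np.radians(-220)]);rel(chute(225,100),UP);print(chute(225,100))
```

```text
t 14.6 pos [636.  148.3 177.2] rpy [ 3.14   0.004 -2.921] shift [  86.7 -132.4  -93.3] turn [ 0.2  0.2 52.6] op 13.4 q [ 0.12  0.41  1.38  0.    1.35 -1.67]
t 14.6 pos [636.  148.3 177.2] rpy [ 3.14   0.004 -2.921] shift [ 175.3 -331.7  -45.7] turn [-20.2  19.2  92.3] op 13.4 q [ 0.12  0.41  1.38  0.    1.35 -1.67]
[ 537.26870351 -213.74554364  221.7198876 ]
```

Request:
send_rows(
  targets=[
    [[11,-17,-20,0,0,6.6,0],[22,-34,-40,0,0,13.2,0],[33,-50,-60,0,0,19.8,0],[44,-66,-80,0,0,26.4,0],[55,-83,-90,0,0,33,0],[66,-100,-93,0,0,39.6,0],[77,-116,-93,0,0,46.2,0],[87,-132,-93,0,0,52.6,0]],
  ],
)

```text
t: 15.27
position: [579.5, -0.5, 268.8]
ee_rot: [3.136, 0.003, 2.438]
force: [0.5, 0.6, -1.5]
opening: 13.8
finger_force: 29.9
```

Run:
```python
from h import *
rel(chute(225,100),UP)
```

```text
t 15.27 pos [ 5.795e+02 -5.000e-01  2.688e+02] rpy [3.136e+00 3.000e-03 2.438e+00] shift [-105.7 -190.2   46.4] turn [-8.6 24.  40.3] op 13.8 q [-0.12  0.25  1.38  0.    1.5  -0.99]
```

Request:
send_rows(
  targets=[
    [[-15,-26,-4,-1.2,3.4,5.7,0],[-30,-52,-4,-2.4,6.8,11.4,0],[-45,-80,0,-3.6,10.2,17.1,0],[-60,-108,0,-4.8,13.6,22.8,0],[-75,-136,0,-6,17,28.5,0],[-90,-164,10,-7.2,20.4,34.2,0],[-106,-190,25,-8.6,24,40.3,0],[-106,-190,46,-8.6,24,40.3,0]],
  ],
)

```text
t: 15.93
position: [538.5, -222.7, 218.9]
ee_rot: [-3.138, -0.433, 1.716]
force: [0.7, -0.6, -1.5]
opening: 14.0
finger_force: 29.9
```

Run:
```python
from h import *
rel(chute(225,50),UP)
```

```text
t 15.93 pos [ 538.5 -222.7  218.9] rpy [-3.138 -0.433  1.716] shift [ 9.5  0.1 51.2] turn [-0.   0.2 -0.4] op 14.0 q [-0.7   0.45  1.29  0.28  1.73 -0.85]
```

Request:
send_rows(
  targets=[
    [[5,0,25,0,0,-0.4,0],[9,0,45,0,0.2,-0.4,0],[9,0,51,0,0.2,-0.4,0],[9,0,51,0,0.2,-0.4,0]],
  ],
)

```text
t: 16.27
position: [533.9, -182.9, 177.8]
ee_rot: [3.141, -0.443, 1.737]
force: [-0.1, 0.3, -0.7]
opening: 13.9
finger_force: 29.9
```

Run:
```python
from h import *
S=grab_frame("side");T=grab_frame("top");s=read_state()
rel(chute(225,22),UP);R=Ro.from_euler('xyz',s["ee_rot"])
W=lambda x,y,z:s["position"]+R.apply([x,-y,15-z])
for f,n in((S,"S"),(T,"T")):print(n,[proj(f,W(*p)).round(1).tolist() for p in((40,0,34),(-51,0,22),(-80,0,20))],[proj(f,chute(x,0)).round(1).tolist() for x in(0,310)])
a=cv2.resize(S["img"][100:190,235:325],(400,400),interpolation=cv2.INTER_CUBIC);b=cv2.resize(T["img"][155:245,310:400],(400,400),interpolation=cv2.INTER_CUBIC)
cv2.imwrite("pics/c7.png",np.hstack([a,b]))
```

```text
t 16.37 pos [ 535.5 -184.2  179.6] rpy [ 3.138 -0.439  1.739] shift [-9.  -2.8 27.4] turn [-0.1 -0.2  0.8] op 13.6 q [-0.66  0.44  1.41  0.3   1.62 -0.86]
S [[279.9, 142.9], [279.1, 140.3], [278.9, 138.9]] [[280.0, 146.3], [281.5, 173.9]]
T [[321.7, 203.7], [352.5, 202.1], [362.2, 201.5]] [[399.7, 204.4], [294.0, 212.3]]
```

View pics/c7.png

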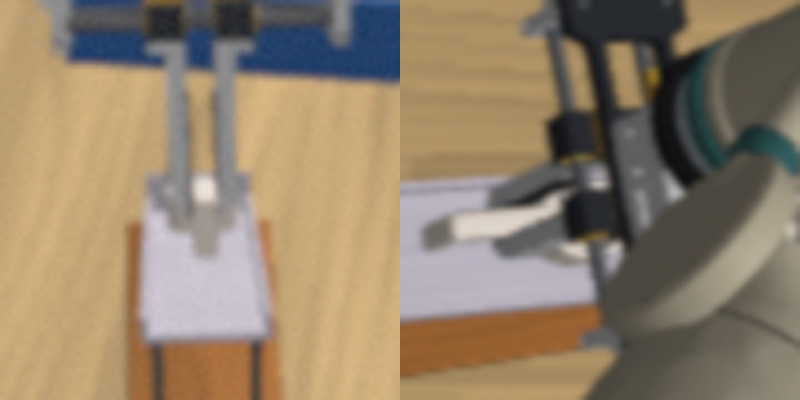

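A is level over the chute, hook uphill (top tip ~(320,205), near the prediction). I'll correct the yaw by 0.8° and lower it.

Request:
send_rows(
  targets=[
    [[-3,0,12,0,0,0.8,0],[-6,0,22,0,0,0.8,0],[-6,0,27,0,0,0.8,0],[-6,0,29,0,0,0.8,0],[-6,0,29,0,0,0.8,0]],
  ],
)

```text
t: 16.78
position: [533.8, -176.6, 149.9]
ee_rot: [-3.138, -0.441, 1.723]
force: [-0.6, 0.3, -0.7]
opening: 13.6
finger_force: 29.9
```

Request:
send_rows(
  targets=[
    [[0,0,1,0,0,0,0],[0,0,1.5,0,0,0,0],[0,0,1.5,0,0,0,0]],
  ],
)

```text
t: 17.03
position: [533.9, -176.3, 148.8]
ee_rot: [-3.138, -0.44, 1.723]
force: [0.3, 0.4, -1.4]
opening: 13.5
finger_force: 29.9
```

Run:
```python
from h import *
s=read_state();print(s["force"].round(1));rel(chute(225,17),UP)
```

```text
[ 0.3  0.4 -1.4]
t 17.03 pos [ 533.9 -176.3  148.8] rpy [-3.138 -0.44   1.723] shift [-3.2 -2.4  1. ] turn [-0.1 -0.3 -0.1] op 13.5 q [-0.65  0.46  1.46  0.3   1.55 -0.86]
```

Request:
send_rows(
  targets=[
    [[0,0,0.8,0,0,0,0],[0,0,1.5,0,0,0,0],[0,0,1.5,0,0,0,0]],
  ],
)

```text
t: 17.28
position: [533.6, -175.5, 147.1]
ee_rot: [-3.138, -0.441, 1.722]
force: [-0.0, -0.3, -1.0]
opening: 13.7
finger_force: 29.9
```

Request:
send_rows(
  targets=[
    [[0,0,0.7,0,0,0,0],[0,0,1.3,0,0,0,0],[0,0,1.3,0,0,0,0]],
  ],
)

```text
t: 17.53
position: [533.7, -175.1, 146.3]
ee_rot: [-3.138, -0.44, 1.722]
force: [-0.1, -0.4, 1.7]
opening: 13.8
finger_force: 29.9
```

Request:
send_rows(
  targets=[
    [[0,0,0.5,0,0,0,0],[0,0,1,0,0,0,0],[0,0,1,0,0,0,0]],
  ],
)

```text
t: 17.78
position: [533.8, -174.9, 145.9]
ee_rot: [-3.139, -0.44, 1.723]
force: [-0.8, -2.3, 4.9]
opening: 13.3
finger_force: 29.9
```

Request:
send_rows(
  targets=[
    [[0,0,-0.7,0,0,0,0],[0,0,-0.7,0,0,0,0.32],[0,0,-0.7,0,0,0,0.32],[0,0,-0.7,0,0,0,0.32],[0,0,-0.7,0,0,0,0.32],[0,0,-0.7,0,0,0,0.32],[0,0,-0.7,0,0,0,0.32]],
  ],
)

```text
t: 18.37
position: [533.4, -174.7, 145.6]
ee_rot: [-3.138, -0.441, 1.722]
force: [-0.2, -0.0, -0.3]
opening: 30.5
finger_force: 0.0
```

Request:
send_rows(
  targets=[
    [[0,0,-15,0,0,0,0.32],[0,0,-40,0,0,0,0.32],[0,0,-75,0,0,0,0.32],[0,0,-110,0,0,0,0.4],[0,0,-150,0,0,0,0.5],[0,0,-190,0,0,0,0.5],[0,0,-190,0,0,0,0.5]],
  ],
)

```text
t: 18.95
position: [548.6, -258.8, 323.8]
ee_rot: [3.136, -0.431, 1.725]
force: [-1.1, 0.8, 1.2]
opening: 46.9
finger_force: 0.0
```

Run:
```python
from h import *
rel([300,-100,350],[np.pi,0,1.7])
S=grab_frame("side");T=grab_frame("top")
for f in(S,T):print([proj(f,X).round(1).tolist() for X in (chute(120,34),chute(120,20),chute(149,22),chute(240,34))])
a=cv2.resize(S["img"][115:185,245:315],(400,400),interpolation=cv2.INTER_CUBIC);b=cv2.resize(T["img"][155:255,315:415],(400,400),interpolation=cv2.INTER_CUBIC)
cv2.imwrite("pics/c8.png",np.hstack([a,b]))
h=cv2.cvtColor(T["img"],cv2.COLOR_BGR2HSV);m=(h[...,0]<25)&(h[...,1]<40)&(h[...,2]>195)
k=np.zeros_like(m);k[192:222,300:405]=m[192:222,300:405];print(np.where(k.any(0))[0].tolist(),k.sum())
```

```text
t 18.95 pos [ 548.6 -258.8  323.8] rpy [ 3.136 -0.431  1.725] shift [ 188.1 -221.6   56.4] turn [  0.  -24.7   1.3] op 46.9 q [-0.73  0.46  1.02  0.3   1.98 -0.81]
[[280.3, 143.6], [280.3, 148.5], [280.5, 150.1], [280.9, 153.5]]
[[369.3, 204.2], [366.0, 205.5], [356.7, 206.0], [327.1, 207.2]]
[327, 328, 329, 330, 331, 332, 333, 334, 335, 336, 337, 338, 339, 340, 341, 342, 343, 344, 345, 346, 347, 348, 349, 350, 351, 352, 353, 354, 355, 356, 357, 358, 359, 361, 362, 369, 370, 371, 372, 373, 374, 375, 376, 377, 378, 379, 380, 381, 382, 383, 384, 385, 386, 387, 388, 389, 390, 391, 392, 393, 394, 395, 396, 397] 416
```

Handle tips are at columns 369 and 327, exactly where home predicts. I'll clear the arm out of the way, then take one last look.

Request:
send_rows(
  targets=[
    [[0,-35,0,0,0,0,0.5],[0,-70,0,0,0,0,0.5],[0,-105,0,0,0,0,0.5],[0,-140,0,0,0,0,0.5],[0,-170,0,0,0,0,0.5],[0,-170,0,0,0,0,0.5]],
  ],
)

```text
t: 19.55
position: [373.7, -279.8, 317.4]
ee_rot: [-3.133, -0.444, 1.717]
force: [0.8, 0.7, -0.0]
opening: 47.0
finger_force: 0.0
```

Run:
```python
from h import *
S=grab_frame("side");T=grab_frame("top")
a=cv2.resize(S["img"][115:185,245:315],(400,400),interpolation=cv2.INTER_CUBIC);b=cv2.resize(T["img"][155:255,315:415],(400,400),interpolation=cv2.INTER_CUBIC)
cv2.imwrite("pics/c9.png",np.hstack([a,b]))
```

```text
(no output)
```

View pics/c9.png

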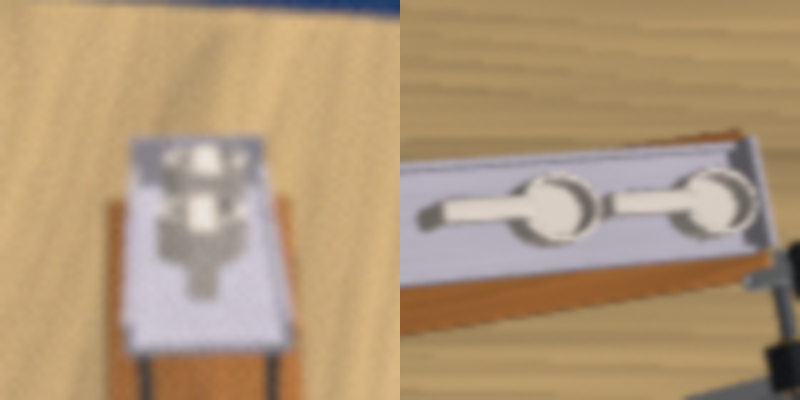

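Both spoons lie open side up with bowls downhill. The first is against the stop (crop (715,200)) and the second's bowl (555,208) touches the first's hook at (605,205). The arm is clear.

```bash
python3 -c "
from plant import *
print(close_job())"
```

```text
the job is handed in; nothing more can be done
None
```

Both hook-handled spoons are in the chute, open side up and bowl first, with the first against the stop and the second against the first; the ladle was left alone and the job is handed in at about 20 s.

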